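Dry-fit heels and top pieces on three outsoles

TASK

Three outsoles of different sizes lie tread up on the cutting mat: set each of the three heels on the bare heel end of the outsole it fits, rounded back flush with the sole's rounded back and straight edge towards the toe. Then cap each of the two stacked-leather heels with the thin rubber top piece of its own size, the same way round and flush. Leave everything let go and resting flat, and do not push the cement tin or the tack tray aside.

Things in the scene. Friction and masses are not known exactly. Their poses are not given: they have to be found in the camera images.
- boot_sole: The largest outsole, honey gum rubber, 300 x 108 mm, 6 mm thick, loose on the mat, tread up (2.7 mm lugs on the forefoot only). Heel end flat, bare, D-shaped, 68 mm wide; a dark line is scored across it 70 mm from the back. Origin: middle of the rounded back end, underside; x to the toe, z up; heel seat centre at x = 35 mm, top at z = 6 mm.
- dress_sole: The middle-sized outsole, honey gum rubber, 245 x 84 mm, 6 mm thick, loose on the mat, tread up (2.7 mm lugs on the forefoot only). Heel end flat, bare, D-shaped, 52 mm wide; a dark line is scored across it 50 mm from the back. Origin: middle of the rounded back end, underside; x to the toe, z up; heel seat centre at x = 25 mm, top at z = 6 mm.
- child_sole: The smallest, a child's, outsole, honey gum rubber, 155 x 64 mm, 6 mm thick, loose on the mat, tread up (2.7 mm lugs on the forefoot only). Heel end flat, bare, D-shaped, 38 mm wide; a dark line is scored across it 36 mm from the back. Origin: middle of the rounded back end, underside; x to the toe, z up; heel seat centre at x = 18 mm, top at z = 6 mm.
- boot_heel: Largest heel, a loose block of stacked brown leather layers, for the largest outsole. D-shaped from above: 68 mm wide (y), 70 mm from straight front edge to rounded back (x), 24 mm high; its sides are parallel for 40 mm from the straight edge. Origin: middle of length and width, underside; x to the straight edge, z up. About 0.11 kg.
- dress_heel: Middle-sized heel, narrower and taller, a loose block of stacked brown leather layers, for the middle-sized outsole. D-shaped from above: 52 mm wide (y), 50 mm from straight front edge to rounded back (x), 36 mm high; its sides are parallel for 28 mm from the straight edge. Origin: middle of length and width, underside; x to the straight edge, z up. About 0.09 kg.
- child_heel: Smallest heel, moulded in one piece of the honey-coloured gum rubber with grooves across its top, for the child's outsole; it gets no top piece. D-shaped from above: 38 mm wide (y), 36 mm from straight front edge to rounded back (x), 14 mm high; its sides are parallel for 22 mm from the straight edge. Origin: middle of length and width, underside; x to the straight edge, z up. About 0.03 kg.
- boot_top: Larger top piece, a thin loose plate of the gum rubber with grooves across its top, same outline as the largest heel. D-shaped from above: 68 mm wide (y), 70 mm from straight front edge to rounded back (x), 10 mm high; its sides are parallel for 40 mm from the straight edge. Origin: middle of length and width, underside; x to the straight edge, z up. About 0.06 kg.
- dress_top: Smaller top piece, a thin loose plate of the gum rubber with grooves across its top, same outline as the middle-sized heel. D-shaped from above: 52 mm wide (y), 50 mm from straight front edge to rounded back (x), 10 mm high; its sides are parallel for 28 mm from the straight edge. Origin: middle of length and width, underside; x to the straight edge, z up. About 0.03 kg.
- cement_tin: Closed round cement tin, metal with a yellow band and a black cap, 62 mm across, 72 mm high, standing between the outsoles; leave it. Origin: centre of its underside.
- tack_tray: Open steel tray of brass tacks, 90 x 56 mm, 22 mm high, lying between the outsoles; leave it. Origin: centre of its underside.
There are look-alikes about, which are no part of the job. What is shaped like the dress_top but blue, pink or purple is not meant.

How it is judged:
By the outcome, as a careful person would: the job done as asked, in the order asked, and still so for the second after the job is handed in, with the robot touching nothing.
It also fails if it takes over 128 s, if anything falls off the work surface, if the arm or the gripper's body presses on something with over 40 N, if the wrist force passes 120 N, or if a joint passes its speed limit or range.

ROBOT

A 6-joint arm with a two-finger parallel gripper is mounted at the origin on the work surface. World frame = base frame: x ahead of the robot, y to its left, z up, the work surface at z = 0. Lengths are in mm, angles in rad, forces in N, time in s.
With the tool pointing down it reaches from about 275 to 825 mm from the base axis. Payload 5.2 kg.
Tool frame: the origin (TCP) lies at the very end of the fingers, on their centre line; the grasp point (between the pads) lies 19 mm behind it; z points along the fingers, y is the direction in which the jaws open and shut (so a half turn about z gives the same grasp; the last joint's range is limited). The gripper opens to 93 mm and grips with 3 to 60 N. Pads are 15 mm wide; open, the fingers measure 128 mm over their backs; the gripper's body (75 mm by 188 mm) begins 65 mm behind the grasp point.
Start: joints at [0.963, 0.259, 1.535, -0, 1.348, -0.203], TCP at [216.588, 505.563, 190.253] pointing down, gripper open.
Joint ranges: [-3.14, 3.14], [-0.91, 2.08], [0.19, 2.58], [-1.22, 4.36], [0.22, 2.71], [-3.12, 3.12]. Speed limits (rad/s): [2.57, 2.57, 3.14, 3.14, 3.14, 3.14].

INTERFACE

Orientations are given as a unit quaternion [w, x, y, z].
In Python, from bench import r gives the robot as it stands. The module is installed in compiled form; this text tells all that it offers. Calls block until the motion is done:
- r.reach(position, orientation): joint-space move of the TCP to a pose.
- r.move_straight(position, rot=None, v=150, max_force=None): straight line of the TCP; rot=None keeps the orientation; v is the mean speed in mm/s. With max_force (N) it stops when the force on the tool has changed by that much, and returns True; else False.
- r.move_joints(angles): joint-space move.
- r.grip(opening, grip_force=None): finger opening in mm; grip_force is the grip in N (None keeps the last); returns when the fingers have stopped.
- r.sleep(seconds).
- r.ik(position, orientation): joint angles nearest the present ones, or None.
- r.camera(name): name is "scene" or "top"; returns (picture, depth): 384x512x3 uint8, red, green, blue; 384x512 float32, mm along the optical axis (not along the pixel's ray), 0 where there is no reading.
- r.calibration(name): a dict with "fov_y" (degrees; the focal length in pixels is half the picture's height over the tangent of half this angle, whatever the lens; pixels are square), "cx", "cy" (the principal point, pixels), "dist_coeffs" ([k1, k2, p1, p2, k3] as OpenCV has them; the pictures are not rectified), "T" (4x4, takes a point from camera to world coordinates). Camera axes: x right, y down, z forward; pixel columns grow to the right and rows downward; lengths in mm; the calibration is good to about 2 mm. A picture is of the moment at which its call begins. calibration takes no time and is no camera call.
A pose or a line that the arm cannot do raises r.Unreachable and nothing moves.
- r.finish_job(): hands the job in, once; it reports no verdict.
Readings, each from a call of its own:
- r.current_time_s(): time.
- r.current_qpos(): joint angles.
- r.current_qvel(): joint speeds.
- r.current_effort(): joint torques, N m.
- r.current_ee_pos(): TCP position.
- r.current_eef_rot(): TCP orientation.
- r.current_ft_force(): force on the tool from outside, world axes, zero at the start.
- r.current_moment(): the same for the moment, N m.
- r.current_width(): finger opening in mm.
Only numpy, scipy, OpenCV 4.12 (cv2) and the standard library are available. Lean on these libraries where they do the work, as an engineer would, in place of code of your own. Each camera call takes 0.05 s, during which the arm holds its last target.

## Working session

There is one attempt and no reset: what is moved stays moved. The work goes in short steps, each a Python script; the robot and the scene stay as the last script left them, time stands still between calls to the robot, and variables do not carry over. Pictures are saved under pics/ and viewed, and the job is handed in when it is done.

```bash
mkdir -p pics; ls
python3 - <<'E'
from bench import r
import cv2,numpy as np
for n in("scene","top"):
    p,d=r.camera(n); np.savez(f"pics/{n}0.npz",p=p,d=d)
    cv2.imwrite(f"pics/{n}0.png",cv2.resize(p[:,:,::-1],(800,600),interpolation=cv2.INTER_CUBIC))
    print(n,r.calibration(n),d[d>0].min(),d.max(),(d==0).mean())
print(r.current_time_s())
E
```

```text
pics
scene {'fov_y': 49.930243627433505, 'cx': 259.21265799652906, 'cy': 192.39942899741814, 'dist_coeffs': array([-0.11975982,  0.        ,  0.        ,  0.        ,  0.        ]), 'T': array([[ 8.18053496e-01,  4.74275623e-01, -3.25347677e-01,
         7.64528033e+02],
       [ 5.74963375e-01, -6.88479078e-01,  4.42056192e-01,
        -4.32014955e+02],
       [-1.43385928e-02, -5.48688611e-01, -8.35903830e-01,
         8.61581261e+02],
       [ 0.00000000e+00,  0.00000000e+00,  0.00000000e+00,
         1.00000000e+00]])} 700.9874 2824.1216 0.004201253255208333
top {'fov_y': 49.42969426276089, 'cx': 256.5020918294475, 'cy': 194.10638227801837, 'dist_coeffs': array([-0.0308929,  0.       ,  0.       ,  0.       ,  0.       ]), 'T': array([[ 1.30609009e-03, -9.85830842e-01,  1.67737429e-01,
         3.23017068e+02],
       [-9.99681708e-01, -5.51329268e-03, -2.46188321e-02,
         1.65684462e+00],
       [ 2.51947895e-02, -1.67651885e-01, -9.85524261e-01,
         9.66432293e+02],
       [ 0.00000000e+00,  0.00000000e+00,  0.00000000e+00,
         1.00000000e+00]])} 882.15924 1082.1051 0.004180908203125
0.1
```

View pics/scene0.png

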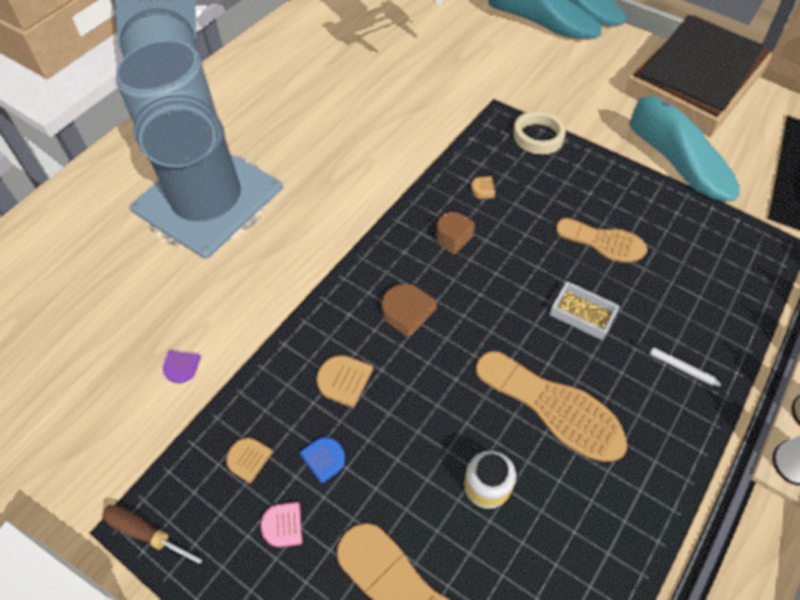

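View pics/top0.png

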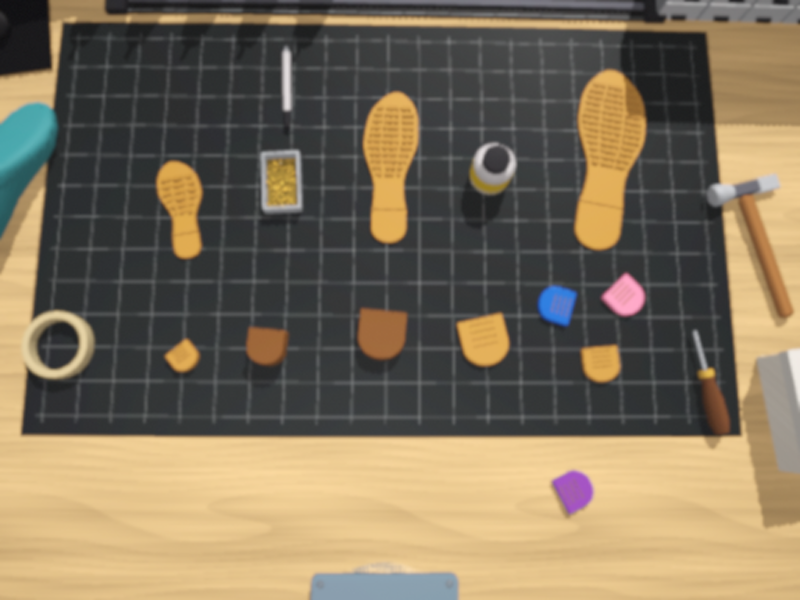

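```bash
cat > h.py <<'E'
import numpy as np,cv2
from bench import r
def K(n):
    c=r.calibration(n); f=192/np.tan(np.radians(c["fov_y"]/2))
    return np.array([[f,0,c["cx"]],[0,f,c["cy"]],[0,0,1.]]),np.array(c["dist_coeffs"]),np.array(c["T"])
def rays(uv,n):
    k,d,T=K(n); q=cv2.undistortPoints(np.asarray(uv,float).reshape(-1,1,2),k,d).reshape(-1,2)
    return np.c_[q,np.ones(len(q))],T
def onz(uv,z,n="top"):
    q,T=rays(uv,n); w=q@T[:3,:3].T; t=(z-T[2,3])/w[:,2]
    return T[:3,3]+w*t[:,None]
def cloud(d,n="top"):
    v,u=np.mgrid[:384,:512]; q,T=rays(np.c_[u.ravel(),v.ravel()],n)
    return ((q*d.reshape(-1,1))@T[:3,:3].T+T[:3,3]).reshape(384,512,3)
def proj(P,n="top"):
    k,d,T=K(n); R=T[:3,:3].T; t=-R@T[:3,3]
    return cv2.projectPoints(np.asarray(P,float).reshape(-1,1,3),cv2.Rodrigues(R)[0],t,k,d)[0].reshape(-1,2)
E
python3 - <<'E'
from h import *
z=np.load("pics/top0.npz"); p,d=z["p"],z["d"]
C=cloud(d)
# height map samples
hm=np.clip(C[:,:,2]*4+20,0,255).astype(np.uint8)
cv2.imwrite("pics/hm0.png",cv2.resize(hm,(800,600),interpolation=cv2.INTER_NEAREST))
def at(u,v): 
    u=int(u*.64);v=int(v*.64); w=C[v-2:v+3,u-2:u+3].reshape(-1,3); return w.mean(0).round(1),w[:,2].std().round(2)
for nm,u,v in [("mat",330,280),("mat",550,380),("mat",120,130),("mat",690,100),("wood",300,500),("bheel",382,330),("dheel",267,342),("cheel",182,355),("btop",485,342),("dtop",601,364),("bs",600,230),("ds",388,225),("cs",185,245)]: print(nm,*at(u,v))
a=p[185:270,80:430][:,:,::-1]
cv2.imwrite("pics/crop0.png",np.vstack([cv2.resize(a[:,:175],(800,390),interpolation=cv2.INTER_CUBIC)]))
E
```

```text
mat [5.23e+02 8.50e+01 1.00e-01] 1.66
mat [ 373.5 -244.3    0.9] 1.28
mat [7.614e+02 4.209e+02 6.000e-01] 2.03
mat [ 8.249e+02 -4.902e+02  3.000e-01] 2.34
wood [201.3 121.4   0. ] 2.14
bheel [444.3   6.5  23.4] 1.57
dheel [426.2 171.6  35.6] 1.64
cheel [407.4 297.4  14.3] 1.58
btop [ 430.5 -146.1    9.8] 1.49
dtop [ 398.4 -317.6   10.3] 1.51
bs [ 603.6 -329.8    5. ] 1.57
ds [607.7  -1.9   5.7] 2.29
cs [575.8 304.9   6.3] 1.88
```

View pics/crop0.png

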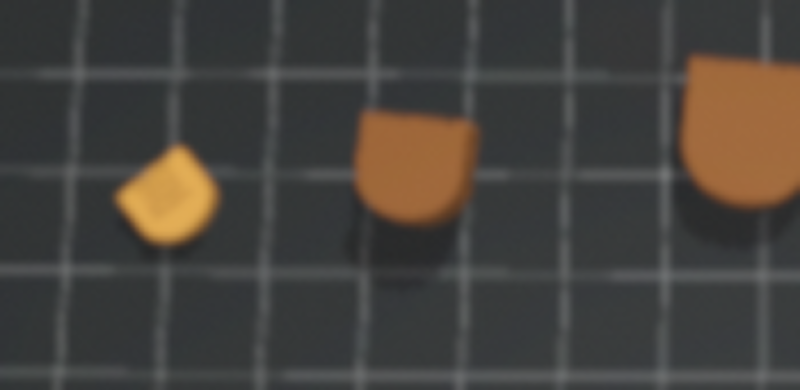

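View pics/hm0.png

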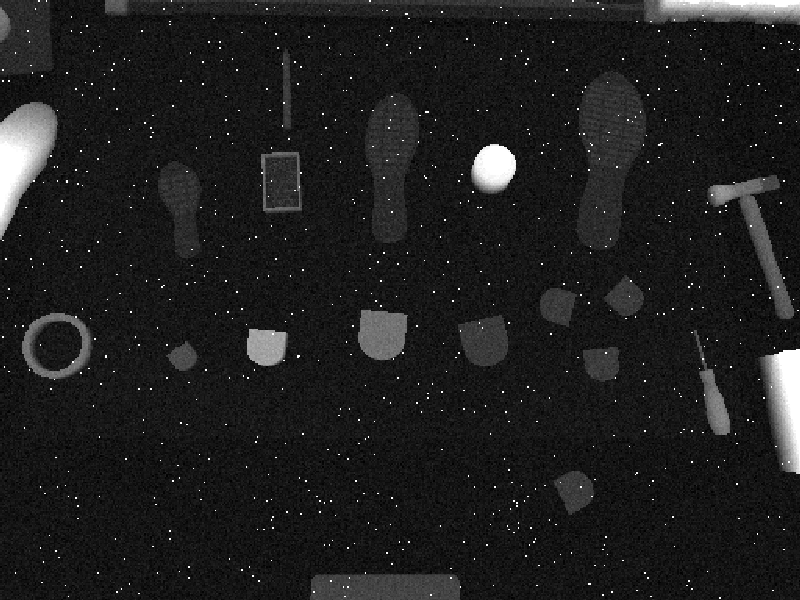

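```bash
cat >> h.py <<'E'
DIM=dict(boot_heel=(70,68,24,40),dress_heel=(50,52,36,28),child_heel=(36,38,14,22),boot_top=(70,68,10,40),dress_top=(50,52,10,28),
 boot_sole=(70,68,6,40),dress_sole=(50,52,6,28),child_sole=(36,38,6,22))
S=8
def contours(p):
    f=p.astype(np.float32); m=cv2.resize(f[:,:,0]-f[:,:,2],None,fx=S,fy=S,interpolation=cv2.INTER_CUBIC)
    return m
def contour_near(p,uv,thr=None):
    """sub-pixel outline of the orange/brown blob containing pixel uv"""
    m=contours(p); u,v=int((uv[0]+.5)*S),int((uv[1]+.5)*S)
    if thr is None: thr=.5*np.median(m[v-12:v+13,u-12:u+13])+.5*np.percentile(m[max(0,v-400):v+400,max(0,u-400):u+400],20)
    cs,_=cv2.findContours((m>thr).astype(np.uint8),cv2.RETR_EXTERNAL,cv2.CHAIN_APPROX_NONE)
    c=[c for c in cs if cv2.pointPolygonTest(c,(u,v),False)>0][0]
    return (c.reshape(-1,2)+.5)/S-.5
def world(c,zb,zt,n="top"):
    """silhouette -> world: top edge where the normal looks away from the camera, else bottom edge"""
    A=onz(c,zt,n);B=onz(c,zb,n); cam=K(n)[2][:3,3]
    cen=A[:,:2].mean(0); k=12
    t=np.roll(A[:,:2],-k,0)-np.roll(A[:,:2],k,0); nn=np.c_[-t[:,1],t[:,0]]
    area=np.sum(A[:,0]*np.roll(A[:,1],-1)-np.roll(A[:,0],-1)*A[:,1])
    nn*= -1 if area>0 else 1
    far=((cam[:2]-A[:,:2])*nn).sum(1)<0
    return np.where(far[:,None],A[:,:2],B[:,:2])
def line(P):
    vx,vy,x,y=cv2.fitLine(P.astype(np.float32),cv2.DIST_HUBER,0,.01,.01).ravel(); return np.array([vx,vy]),np.array([x,y])
def fitD(Q,name,yaw0=None):
    L,W,h,par=DIM[name]
    if yaw0 is None:
        a0=np.radians(cv2.minAreaRect(Q.astype(np.float32))[2]); best=-1
        for k in range(4):
            a=a0+k*np.pi/2; x=Q@[np.cos(a),np.sin(a)]; y=Q@[-np.sin(a),np.cos(a)]
            s=x>x.max()-2.5; sp=np.ptp(y[s])
            if sp>best: best,yaw0=sp,a
    a=yaw0; sole="sole" in name
    for it in range(4):
        c,s=np.cos(a),np.sin(a); X=Q@[c,s];Y=Q@[-s,c]
        if sole:  # front edge unknown: measure from back
            xb=X.min(); lo,hi=xb+L-par+3,xb+L-6; mid=Y[X<xb+L-6]; y0=(mid.max()+mid.min())/2
        else:
            xf=np.percentile(X,99); lo,hi=xf-par+3,xf-4; y0=(Y.max()+Y.min())/2
        sd=(X>lo)&(X<hi)
        l=sd&(Y>y0);rr=sd&(Y<y0)
        dirs=[];wt=[]
        pts=[]
        for q in(l,rr):
            d,pt=line(np.c_[X,Y][q]); d=d*np.sign(d[0]); dirs.append(np.arctan2(d[1],d[0])); pts.append((pt,d)); wt.append(1)
        if not sole:
            fr=(X>xf-3)&(abs(Y-y0)<W/2-5); d,pt=line(np.c_[X,Y][fr]); d=d*np.sign(d[1]); dirs.append(np.arctan2(-d[0],d[1])); wt.append(1.2)
        da=np.average(dirs,weights=wt); a+=da
    c,s=np.cos(a),np.sin(a); X=Q@[c,s];Y=Q@[-s,c]
    yl,yr=np.median(Y[l]),np.median(Y[rr]); y0=(yl+yr)/2
    bk=X.min() if sole else np.sort(X)[:15].mean()
    if sole: xc=bk+L/2; Lm=None
    else:
        xf=np.median(X[fr]); Lm=xf-bk; xc=(xf+bk)/2
    cen=np.array([xc*c-y0*s,xc*s+y0*c])
    return dict(c=cen.round(2),yaw=float(np.degrees(a)),W=float(yl-yr),L=Lm,spread=np.degrees(dirs).round(2))
SEED=dict(boot_heel=(382,330),dress_heel=(267,342),child_heel=(182,355),boot_top=(485,342),dress_top=(601,364),boot_sole=(600,230),dress_sole=(388,225),child_sole=(185,245))
E
python3 - <<'E'
from h import *
z=np.load("pics/top0.npz"); p=z["p"]
im=p[:,:,::-1].copy()
for n,uv in SEED.items():
    uv=np.array(uv)*.64; c=contour_near(p,uv); Q=world(c,0,DIM[n][2])
    if "sole" in n:
        # toe direction guess: seed to blob centroid
        g=Q.mean(0)-onz([uv],6)[0,:2]; y0=np.arctan2(g[1],g[0])
        f=fitD(Q,n,y0)
    else: f=fitD(Q,n)
    print(n,f)
    a=np.radians(f["yaw"]);L,W,h,_=DIM[n]
    R=np.array([[np.cos(a),-np.sin(a)],[np.sin(a),np.cos(a)]])
    co=np.array([[L/2,W/2],[L/2,-W/2],[-L/2,0]])@R.T+f["c"]
    for q in proj(np.c_[co,np.full(3,h)]): cv2.circle(im,tuple(int(round(t*8)) for t in q),4,(0,255,0) ,1,shift=3)
cv2.imwrite("pics/fit0.png",cv2.resize(im[40:260,80:430],(800,503),interpolation=cv2.INTER_CUBIC))
E
```

```text
boot_heel {'c': array([439.05,   6.86]), 'yaw': 354.7306404673554, 'W': 69.33491315786472, 'L': np.float64(70.60394633421828), 'spread': array([-0.33,  0.37, -0.04], dtype=float32)}
dress_heel {'c': array([419.81, 174.21]), 'yaw': 353.9095263319144, 'W': 51.732357021111056, 'L': np.float64(50.459653962798484), 'spread': array([-0.28, -1.  ,  1.06], dtype=float32)}
child_heel {'c': array([405.14, 296.89]), 'yaw': 39.15190511349737, 'W': 41.08236165169433, 'L': np.float64(37.67848151288274), 'spread': array([-0.71, -0.45,  0.96], dtype=float32)}
boot_top {'c': array([ 430.79, -146.47]), 'yaw': 12.958894665582639, 'W': 70.4576568737167, 'L': np.float64(73.48592930201346), 'spread': array([-0.29,  0.5 , -0.07], dtype=float32)}
dress_top {'c': array([ 397.35, -320.09]), 'yaw': 5.274912971407907, 'W': 53.32866249458476, 'L': np.float64(53.39664510994072), 'spread': array([-1.41,  1.23,  0.15], dtype=float32)}
boot_sole {'c': array([ 608.4, -326. ]), 'yaw': -10.024202616025867, 'W': 71.05489040093752, 'L': None, 'spread': array([-0.19,  0.19], dtype=float32)}
dress_sole {'c': array([606.66,  -2.64]), 'yaw': -0.37817283346419855, 'W': 55.35930824511351, 'L': None, 'spread': array([-0.37,  0.37], dtype=float32)}
child_sole {'c': array([573.5 , 302.04]), 'yaw': 12.20346094712756, 'W': 41.19976955578767, 'L': None, 'spread': array([ 0.16, -0.16], dtype=float32)}
```

View pics/fit0.png

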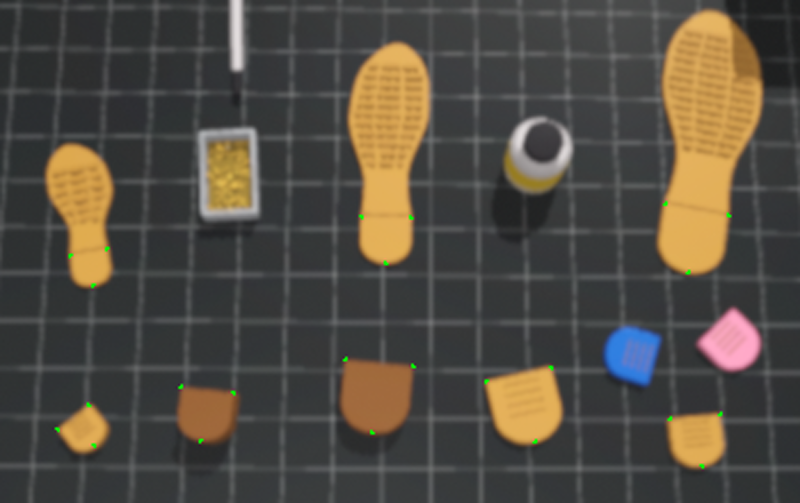

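```bash
sed -i 's|^    f=p.astype(np.float32); m=|    f=255*(p.astype(np.float32)/255)**2.2; m=|' h.py
cat >> h.py <<'E'
def scored(p,f,n):
    """distance of scored line from seat centre, along sole axis"""
    a=np.radians(f["yaw"]);L=DIM[n][0]; g=np.arange(L/2-9,L/2+9,.25); 
    acc=0; pos=[]
    for y in (-.3,-.15,0,.15,.3):
        P=np.array([[f["c"][0]+g_*np.cos(a)-y*L*np.sin(a),f["c"][1]+g_*np.sin(a)+y*L*np.cos(a),6] for g_ in g])
        uv=proj(P).astype(np.float32); v=cv2.remap(p.astype(np.float32).sum(2),uv[:,0].reshape(-1,1),uv[:,1].reshape(-1,1),cv2.INTER_CUBIC).ravel()
        w=np.clip(np.median(v)-v-3,0,None); pos.append((w*g).sum()/w.sum()-L/2)
    return np.round(pos,2)
def locate(p,n,uv):
    c=contour_near(p,uv); Q=world(c,0,DIM[n][2])
    if "sole" in n:
        g=Q.mean(0)-onz([uv],6)[0,:2]; return fitD(Q,n,np.arctan2(g[1],g[0]))
    return fitD(Q,n)
E
python3 - <<'E'
from h import *
p=np.load("pics/top0.npz")["p"]
for n,uv in SEED.items():
    f=locate(p,n,np.array(uv)*.64); print(n,f, scored(p,f,n) if "sole" in n else "")
E
```

```text
boot_heel {'c': array([439.4 ,   6.73]), 'yaw': 354.8515632415849, 'W': 67.52666026717046, 'L': np.float64(68.01390749560454), 'spread': array([ 0.08, -0.02, -0.05], dtype=float32)} 
dress_heel {'c': array([420.07, 174.9 ]), 'yaw': 353.8179104258626, 'W': 48.47897327652083, 'L': np.float64(48.006166634522856), 'spread': array([-0.24, -1.08,  1.1 ], dtype=float32)} 
child_heel {'c': array([405.51, 296.93]), 'yaw': 40.03619425050555, 'W': 38.78294865613782, 'L': np.float64(34.70137373992401), 'spread': array([-0.28,  0.5 , -0.19], dtype=float32)} 
boot_top {'c': array([ 431.03, -146.54]), 'yaw': 12.875771332796663, 'W': 67.78821778810075, 'L': np.float64(70.76912269552736), 'spread': array([-0.22,  0.27, -0.04], dtype=float32)} 
dress_top {'c': array([ 397.41, -320.54]), 'yaw': 5.1420074456499325, 'W': 50.874956015375005, 'L': np.float64(50.9347530037511), 'spread': array([-0.63,  0.72, -0.08], dtype=float32)} 
boot_sole {'c': array([ 609.92, -326.29]), 'yaw': -10.252467309769166, 'W': 68.10092595248523, 'L': None, 'spread': array([-0.11,  0.11], dtype=float32)} [0.41 0.49 0.24 0.29 0.54]
dress_sole {'c': array([608.2 ,  -2.66]), 'yaw': 0.272293474643626, 'W': 53.13791915345943, 'L': None, 'spread': array([ 0.27, -0.27], dtype=float32)} [0.1  0.14 0.1  0.08 0.17]
child_sole {'c': array([575.11, 302.55]), 'yaw': 10.893634587772008, 'W': 38.269058181469404, 'L': None, 'spread': array([-1.5 ,  1.41], dtype=float32)} [ 0.34 -0.03  0.66  0.31  0.32]
```

```bash
cat >> h.py <<'E'
HOME=[0.963,0.259,1.535,0,1.348,-0.203]
def down(a): return [0,np.cos(a/2),np.sin(a/2),0]
def bestyaw(pos,a):
    b=[]
    for k in(a,a+np.pi,a-np.pi):
        q=r.ik(pos,down(k))
        if q is not None: b.append((np.abs(np.array(q)-r.current_qpos()).max(),k))
    return min(b)[1]
def off(c,yaw,dx,dy=0): 
    return np.array([c[0]+dx*np.cos(yaw)-dy*np.sin(yaw),c[1]+dx*np.sin(yaw)+dy*np.cos(yaw)])
def pick(c,yaw,W,g,ztcp,force=20,clear=70,opening=None):
    """c: part centre, yaw rad, g: grip offset along part x. returns measured width"""
    xy=off(c,yaw,g); a=bestyaw([*xy,ztcp+clear],yaw)
    r.grip(opening or min(93,W+16)); r.reach([*xy,ztcp+clear],down(a))
    r.move_straight([*xy,ztcp+12],v=150); hit=r.move_straight([*xy,ztcp],v=50,max_force=8)
    r.grip(0,force); w=r.current_width()
    print("pick: hit",hit,"width",round(w,2),"tcp",np.round(r.current_ee_pos(),1),"t",round(r.current_time_s(),1))
    r.move_straight([*xy,ztcp+clear],v=150)
    return a-yaw
def place(c,yaw,W,g,zbase,ztcp,flip,clear=60,opening=None):
    """ztcp: TCP height above part underside at grasp; zbase: target underside height"""
    xy=off(c,yaw,g); z=zbase+ztcp; a=yaw+flip
    print("carry width",round(r.current_width(),2))
    r.reach([*xy,z+clear],down(a)); r.move_straight([*xy,z+8],v=120)
    hit=r.move_straight([*xy,z-3],v=20,max_force=4)
    e=np.array(r.current_ee_pos()); print("place: hit",hit,"tcp",e.round(1),"want",xy.round(1),round(z,1),"f",np.round(r.current_ft_force(),1))
    r.grip(opening or W+10); r.move_straight([*xy,z+clear],v=150); print("t",round(r.current_time_s(),1))
E
python3 - <<'E'
from h import *
print(r.current_eef_rot(),r.current_width(),np.degrees(2*np.arctan2(r.current_eef_rot()[2],r.current_eef_rot()[1])))
for xy in[(439,7),(420,173),(405,297),(431,-146),(397,-320),(610,-326),(608,-3),(575,302)]:
    for z in (3,110):
        print(xy,z,[None if (q:=r.ik([*xy,z],down(k))) is None else np.round(q,2)[[0,5]] for k in(0,np.pi,-np.pi)])
E
```

```text
[-3.20650391e-04  2.01021411e-01  9.79586507e-01 -7.51282226e-04] 93.22699479548837 156.8066027523537
(439, 7) 3 [array([-0.24,  1.33]), array([-0.24, -1.81]), array([-0.24, -1.81])]
(439, 7) 110 [array([-0.24,  1.33]), array([-0.24, -1.81]), array([-0.24, -1.81])]
(420, 173) 3 [array([0.14, 1.72]), array([ 0.14, -1.43]), array([ 0.14, -1.43])]
(420, 173) 110 [array([0.14, 1.72]), array([ 0.14, -1.43]), array([ 0.14, -1.43])]
(405, 297) 3 [array([0.41, 1.98]), array([ 0.41, -1.16]), array([ 0.41, -1.16])]
(405, 297) 110 [array([0.41, 1.98]), array([ 0.41, -1.16]), array([ 0.41, -1.16])]
(431, -146) 3 [array([-0.57,  1.  ]), array([-0.57, -2.14]), array([-0.57, -2.14])]
(431, -146) 110 [array([-0.57,  1.  ]), array([-0.57, -2.14]), array([-0.57, -2.14])]
(397, -320) 3 [array([-0.9 ,  0.67]), array([-0.9 , -2.47]), array([-0.9 , -2.47])]
(397, -320) 110 [array([-0.9 ,  0.67]), array([-0.9 , -2.47]), array([-0.9 , -2.47])]
(610, -326) 3 [array([-0.65,  0.92]), array([-0.65, -2.22]), array([-0.65, -2.22])]
(610, -326) 110 [array([-0.65,  0.92]), array([-0.65, -2.22]), array([-0.65, -2.22])]
(608, -3) 3 [array([-0.19,  1.38]), array([-0.19, -1.76]), array([-0.19, -1.76])]
(608, -3) 110 [array([-0.19,  1.38]), array([-0.19, -1.76]), array([-0.19, -1.76])]
(575, 302) 3 [array([0.31, 1.88]), array([ 0.31, -1.26]), array([ 0.31, -1.26])]
(575, 302) 110 [array([0.31, 1.88]), array([ 0.31, -1.26]), array([ 0.31, -1.26])]
```

Run:
```python
from h import *
rad=np.radians
yaw=rad(-5.15); c=off((439.4,6.73),yaw,-1.0)
fl=pick(c,yaw,68,5,4)
ys=rad(-10.2); cs=off((609.92,-326.29),ys,.2)
place(cs,ys,68,5,6,4,fl,clear=80)
r.move_joints(HOME)
p,d=r.camera("top"); np.savez("pics/top1.npz",p=p,d=d); print(r.current_time_s())
cv2.imwrite("pics/top1.png",cv2.resize(p[:,:,::-1],(800,600),interpolation=cv2.INTER_CUBIC))
u,v=proj([*cs,30])[0].astype(int); 
cv2.imwrite("pics/crop1.png",cv2.resize(p[v-40:v+40,u-50:u+50,::-1],(800,600)[:2],interpolation=cv2.INTER_CUBIC))
```

```text
pick: hit False width 0.45 tcp [443.4   6.4   4. ] t 4.8
carry width 0.92
place: hit False tcp [ 615.  -327.2    6.9] want [ 615.  -327.2] 10 f [-0.4 -0.6  0.5]
t 10.3
13.55
```

View pics/top1.png

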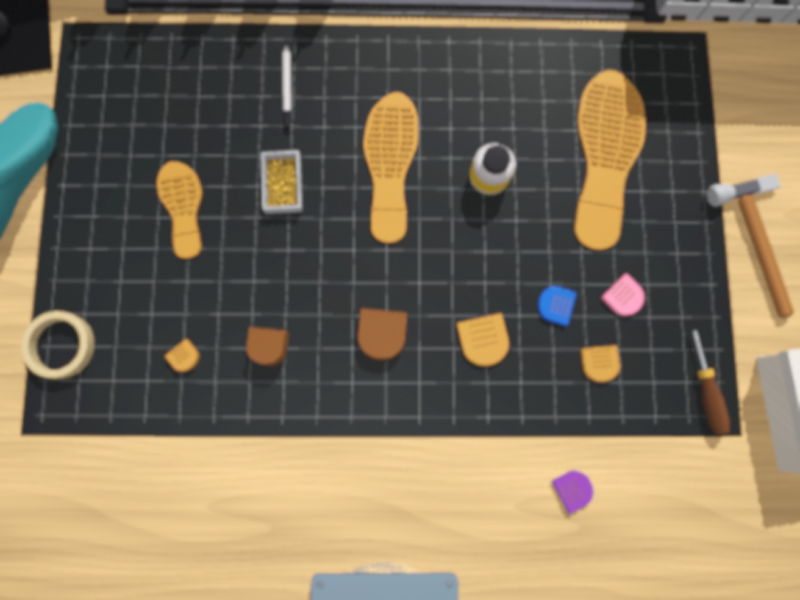

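View pics/crop1.png

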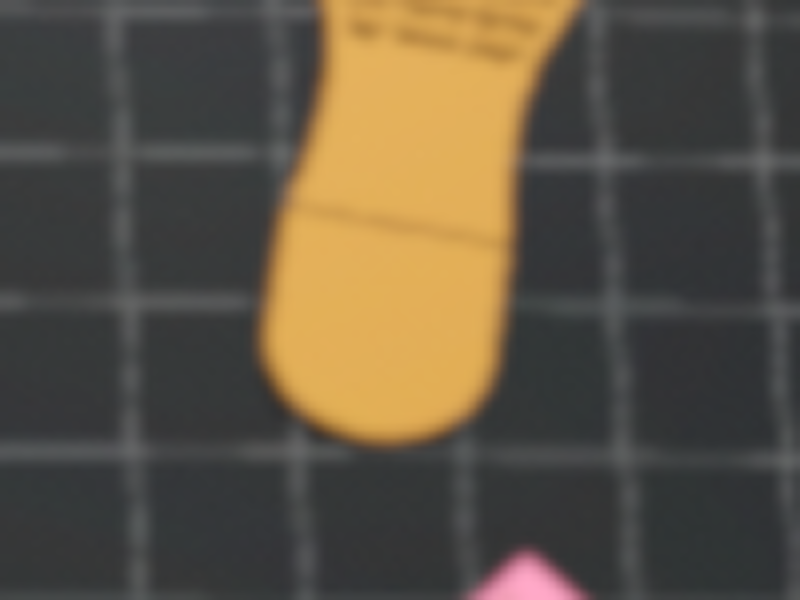

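Run:
```python
from h import *
p0=np.load("pics/top0.npz")["p"];p=np.load("pics/top1.npz")["p"]
print(np.abs(p0.astype(int)-p).max(2)[20:300].max(), np.abs(p0.astype(int)-p).mean())
f=locate(p,"boot_heel",np.array(SEED["boot_heel"])*.64);print(f)
r.reach([443.4,6.4,74],down(np.radians(-5.15)))
p,d=r.camera("top"); q,_=r.camera("scene")
print(r.current_width(),r.current_qpos().round(3) if hasattr(r.current_qpos(),'round') else r.current_qpos(),r.current_ee_pos(),r.current_eef_rot(),r.current_time_s())
cv2.imwrite("pics/t2.png",cv2.resize(p[:,:,::-1],(800,600)));cv2.imwrite("pics/s2.png",cv2.resize(q[:,:,::-1],(800,600)))
```

```text
4 0.3510793050130208
{'c': array([439.39,   6.74]), 'yaw': 354.8360537685892, 'W': 67.52726853259546, 'L': np.float64(68.01092520189269), 'spread': array([ 0.05, -0.01, -0.04], dtype=float32)}
77.96433720968422 [-0.237  0.189  1.941  0.     1.011  1.422] [443.58943239   7.01783755  74.13061379] [-2.67293909e-05  9.99025871e-01 -4.41280135e-02  1.63435297e-04] 15.6667
```

View pics/t2.png

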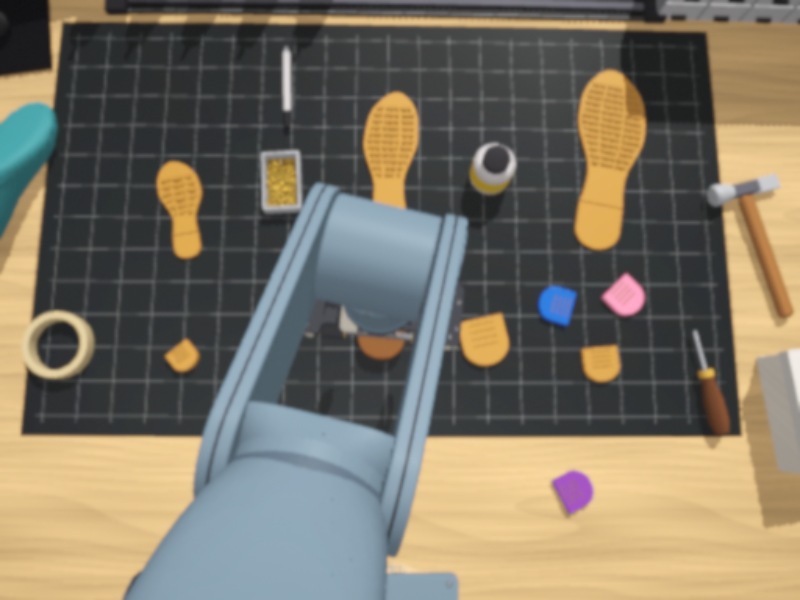

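View pics/s2.png

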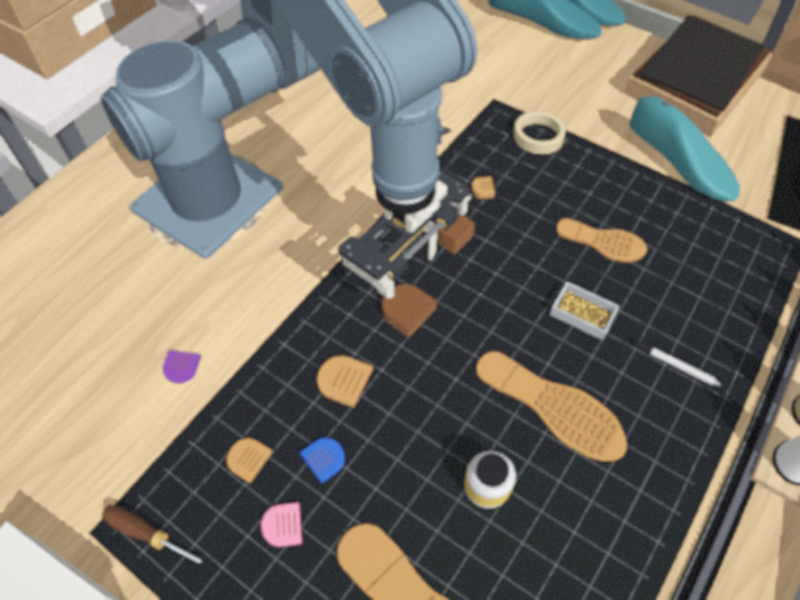

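Run:
```python
from h import *
r.grip(84); print(r.current_width())
xy=[443.4,6.4]
r.move_straight([*xy,16]); print(r.current_ee_pos(),r.current_width())
q,_=r.camera("scene");cv2.imwrite("pics/s3.png",cv2.resize(q[100:250,180:380,::-1],(800,600)))
print(r.move_straight([*xy,4],v=50,max_force=8),r.current_ee_pos(),r.current_width(),r.current_ft_force())
q,_=r.camera("scene");cv2.imwrite("pics/s4.png",cv2.resize(q[100:250,180:380,::-1],(800,600)))
```

```text
84.25832141392316
[443.49837174   6.36427687  16.13573175] 83.72172225285175
False [443.16442984   6.45491021   3.8429098 ] 83.95823941530337 [-0.31825358  0.12198238 -0.35515045]
```

View pics/s3.png

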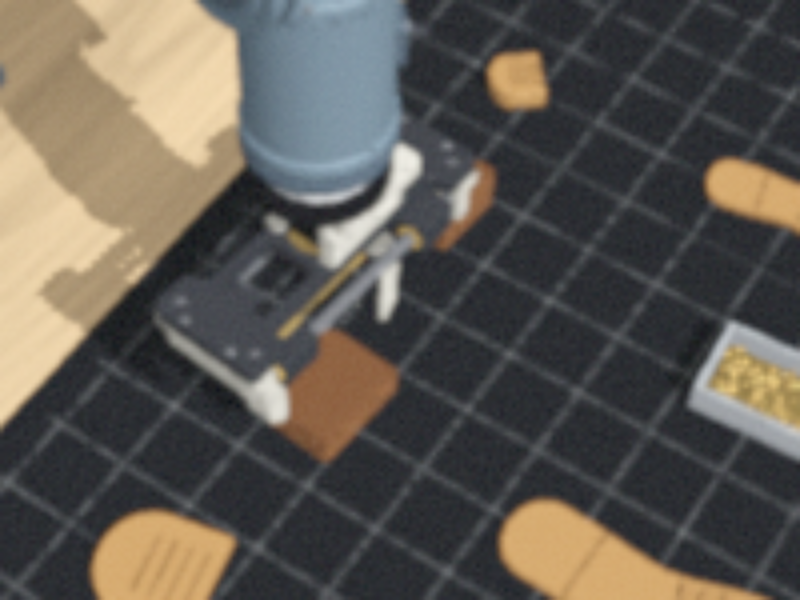

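View pics/s4.png

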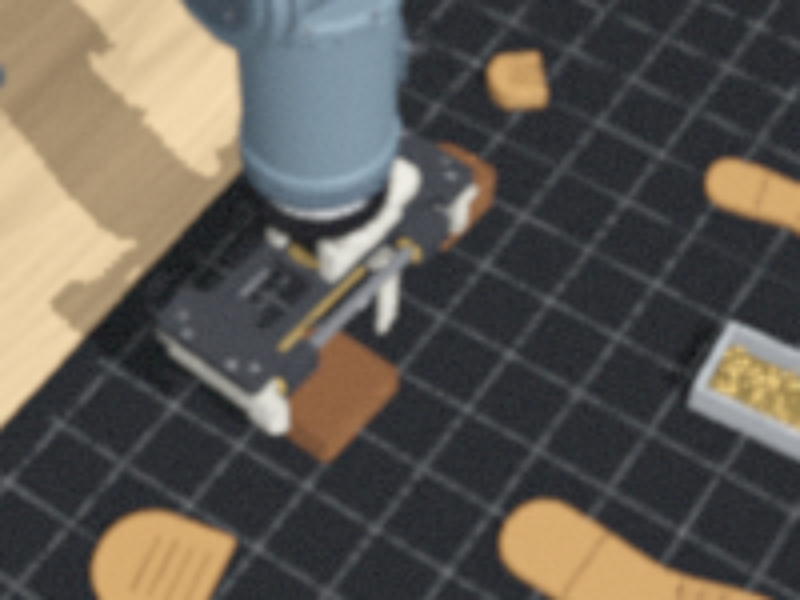

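Run:
```python
from h import *
t=r.current_time_s(); r.grip(60,25); print(r.current_width(),r.current_time_s()-t,r.current_ft_force())
r.sleep(.3); print(r.current_width(),r.current_time_s())
q,_=r.camera("scene");cv2.imwrite("pics/s5.png",cv2.resize(q[100:250,180:380,::-1],(800,600)))
```

```text
59.735765065280674 0.6165999999999983 [-0.02448664  0.0629168  -0.42287572]
59.82163073833834 17.9833
```

View pics/s5.png

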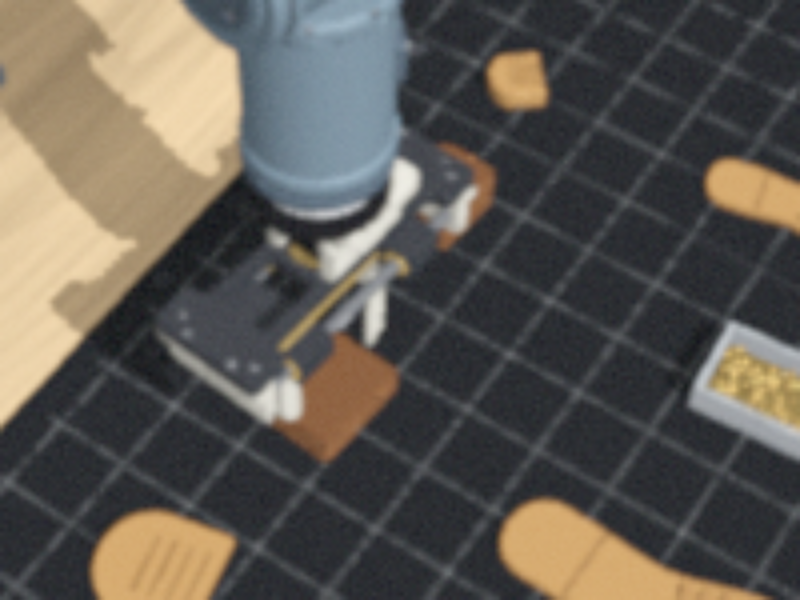

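Run:
```python
from h import *
q,d=r.camera("scene"); np.savez("pics/s6.npz",p=q,d=d)
C=cloud(d,"scene")
# points near right finger / left finger, list by crop
for n,(u0,u1,v0,v1) in dict(f1=(270,278,176,188),f2=(248,256,192,206)).items():
    for v in range(v0,v1,2): print(n,v,[tuple(C[v,u].round(0).astype(int)) for u in range(u0,u1,2)])
```

```text
f1 176 [(np.int64(475), np.int64(2), np.int64(132)), (np.int64(456), np.int64(39), np.int64(74)), (np.int64(458), np.int64(45), np.int64(68)), (np.int64(437), np.int64(87), np.int64(4))]
f1 178 [(np.int64(453), np.int64(36), np.int64(66)), (np.int64(456), np.int64(39), np.int64(66)), (np.int64(458), np.int64(45), np.int64(60)), (np.int64(440), np.int64(82), np.int64(3))]
f1 180 [(np.int64(452), np.int64(38), np.int64(55)), (np.int64(458), np.int64(37), np.int64(61)), (np.int64(458), np.int64(45), np.int64(52)), (np.int64(443), np.int64(78), np.int64(2))]
f1 182 [(np.int64(452), np.int64(38), np.int64(47)), (np.int64(457), np.int64(38), np.int64(52)), (np.int64(458), np.int64(46), np.int64(43)), (np.int64(446), np.int64(74), np.int64(0))]
f1 184 [(np.int64(452), np.int64(38), np.int64(39)), (np.int64(458), np.int64(37), np.int64(45)), (np.int64(447), np.int64(63), np.int64(4)), (np.int64(450), np.int64(67), np.int64(2))]
f1 186 [(np.int64(450), np.int64(41), np.int64(24)), (np.int64(458), np.int64(38), np.int64(35)), (np.int64(450), np.int64(59), np.int64(3)), (np.int64(453), np.int64
[... 675 characters left out ...]
, np.int64(-40), np.int64(75)), (np.int64(451), np.int64(-34), np.int64(68)), (np.int64(451), np.int64(-27), np.int64(58))]
f2 200 [(np.int64(472), np.int64(-75), np.int64(133)), (np.int64(449), np.int64(-40), np.int64(65)), (np.int64(450), np.int64(-33), np.int64(57)), (np.int64(451), np.int64(-27), np.int64(51))]
f2 202 [(np.int64(473), np.int64(-77), np.int64(128)), (np.int64(447), np.int64(-37), np.int64(51)), (np.int64(451), np.int64(-35), np.int64(52)), (np.int64(452), np.int64(-29), np.int64(45))]
f2 204 [(np.int64(429), np.int64(-24), np.int64(8)), (np.int64(437), np.int64(-26), np.int64(18)), (np.int64(452), np.int64(-36), np.int64(45)), (np.int64(451), np.int64(-28), np.int64(33))]
```

Run:
```python
from h import *
r.grip(86); 
print(r.move_straight([443.4,6.4,-14],v=50,max_force=5),r.current_ee_pos())
print(r.move_straight([443.4,6.4,-40],v=25,max_force=4),r.current_ee_pos(),r.current_ft_force(),r.current_time_s())
q,d=r.camera("scene");cv2.imwrite("pics/s7.png",cv2.resize(q[100:250,180:380,::-1],(800,600)))
```

```text
False [443.02612266   6.48208389 -14.4369992 ]
True [443.43003489   6.37792771 -28.11708001] [-0.42495487  0.18381342  5.99742609] 19.875
```

View pics/s7.png

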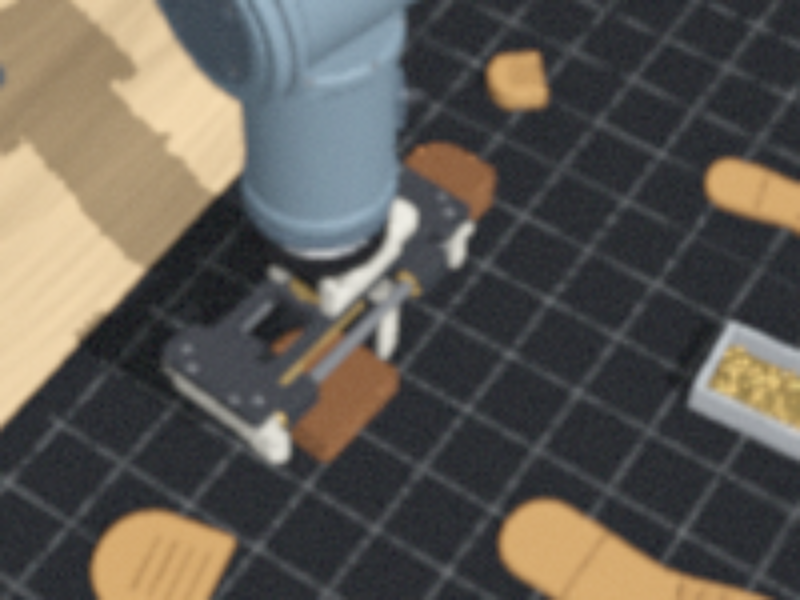

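Run:
```python
from h import *
r.move_straight([443.4,6.4,-24.5],v=30)
r.grip(0,20); print(r.current_width(),r.current_ft_force())
r.grip(84); r.move_straight([443.4,6.4,50],v=200); r.move_joints(HOME)
p,d=r.camera("top"); np.savez("pics/top2.npz",p=p,d=d); print(locate(p,"boot_heel",np.array(SEED["boot_heel"])*.64),r.current_time_s())
```

```text
67.67238127813047 [-0.06727414 -0.1312185  -0.94609518]
{'c': array([439.43,   7.04]), 'yaw': 354.80280748279756, 'W': 67.46499038661867, 'L': np.float64(68.04117931783424), 'spread': array([ 0.11, -0.05, -0.05], dtype=float32)} 23.7667
```

```bash
cat >> h.py <<'E'
ZO=-27.7   # measured: reported TCP z when the finger ends touch the mat
_pick,_place=pick,place
def pick(c,yaw,W,g,tip,**k): return _pick(c,yaw,W,g,tip+ZO,**k)
def place(c,yaw,W,g,zbase,tip,fl,**k): return _place(c,yaw,W,g,zbase,tip+ZO,fl,**k)
E
python3 - <<'E'
from h import *
rad=np.radians
yaw=rad(-5.2); c=off((439.43,7.0),yaw,-1.0)
fl=pick(c,yaw,68,5,4,clear=90,force=25)
if r.current_width()<60: raise SystemExit("missed")
ys=rad(-10.2); cs=off((609.92,-326.29),ys,.2)
place(cs,ys,68,5,6,4,fl,clear=90)
r.move_joints(HOME)
p,d=r.camera("top"); np.savez("pics/top3.npz",p=p,d=d); q,_=r.camera("scene"); print(r.current_time_s())
u,v=proj([*cs,30])[0].astype(int); 
cv2.imwrite("pics/crop3.png",cv2.resize(p[v-40:v+40,u-50:u+50,::-1],(800,600),interpolation=cv2.INTER_CUBIC))
cv2.imwrite("pics/s8.png",cv2.resize(q[:,:,::-1],(800,600)))
E
```

```text
pick: hit False width 67.99 tcp [443.6   6.6 -23.5] t 27.5
carry width 67.55
place: hit True tcp [ 615.3 -327.5  -17.6] want [ 615.  -327.2] -17.7 f [ 0.5 -0.2  3.7]
t 32.1
35.4667
```

View pics/crop3.png

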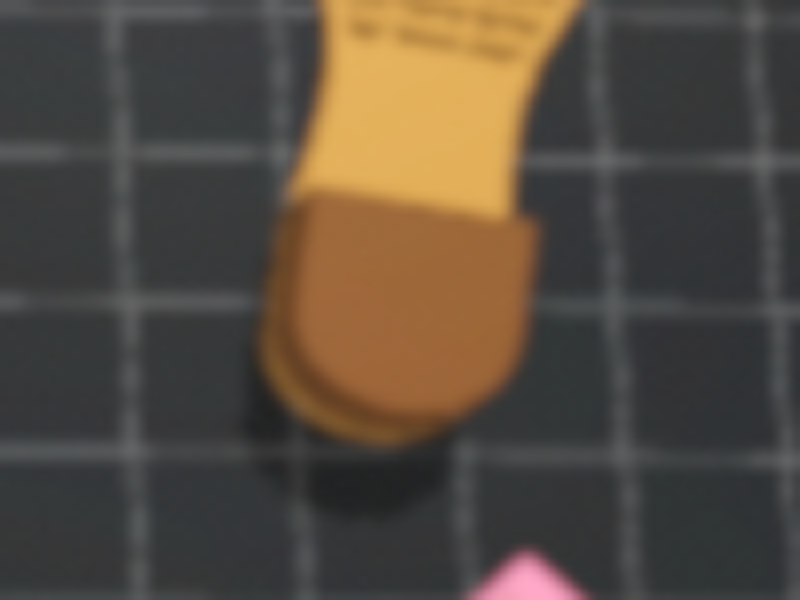

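View pics/s8.png

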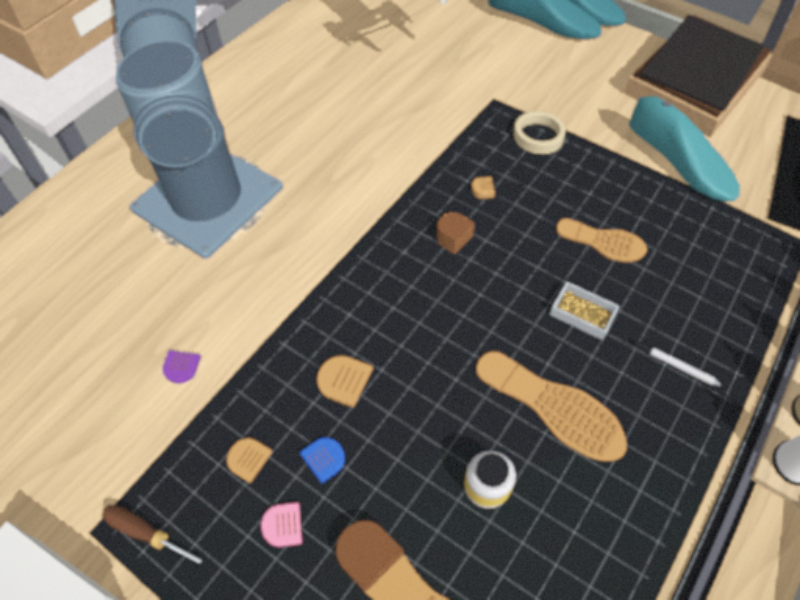

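```bash
cat >> h.py <<'E'
def prof(p,c,yaw,z,axis,at,rng,ch=None,npts=9,span=12):
    """mean image profile across an edge: part-local coordinate along 'axis' ('x'/'y') sampled over rng, averaged over span about 'at' on the other axis"""
    g=np.arange(rng[0],rng[1],.25); acc=[]
    for o in np.linspace(at-span,at+span,npts):
        P=[np.r_[off(c,yaw,*( (t,o) if axis=='x' else (o,t))),z] for t in g]
        uv=proj(P).astype(np.float32).reshape(-1,1,2)
        acc.append(cv2.remap((255*(p/255.)**2.2).astype(np.float32),uv[:,:,0],uv[:,:,1],cv2.INTER_CUBIC).reshape(-1,3))
    return g,np.mean(acc,0)
def edge(p,c,yaw,z,axis,at,near,half=6,chn=0,span=12):
    g,v=prof(p,c,yaw,z,axis,at,(near-half,near+half),span=span); v=v[:,chn]
    lo,hi=v[:6].mean(),v[-6:].mean(); m=(lo+hi)/2
    s=np.where((v[:-1]-m)*(v[1:]-m)<=0)[0]
    return [round(float(g[i]+.25*(m-v[i])/(v[i+1]-v[i])),2) for i in s],round(float(lo)),round(float(hi))
E
python3 - <<'E'
from h import *
p=np.load("pics/top3.npz")["p"]; p0=np.load("pics/top0.npz")["p"]
ys=np.radians(-10.2); cs=off((609.92,-326.29),ys,.2)
print("front top edge (exp 35)",[edge(p,cs,ys,30,'x',a,35,span=3) for a in(-22,-10,0,10,22)])
print("right top edge (exp -34)",[edge(p,cs,ys,30,'y',a,-34,span=3) for a in(0,10,20,28)])
print("left: side/top",[edge(p,cs,ys,30,'y',a,34,half=4,span=3) for a in(0,10,20,28)])
print("sole left bottom edge now z0 (exp 34)",[edge(p,cs,ys,0,'y',a,34,span=3,half=5) for a in(5,15,25)])
print("sole left before",[edge(p0,cs,ys,0,'y',a,34,span=3,half=5) for a in(5,15,25)])
print("sole back z0 now/bef",edge(p,cs,ys,0,'x',0,-35,span=4,half=5),edge(p0,cs,ys,0,'x',0,-35,span=4,half=5))
for n in ("boot_sole",):
    c=contour_near(p,proj([*off(cs,ys,150),6])[0]); 
    c0=contour_near(p0,proj([*off(cs,ys,150),6])[0]); Q,Q0=world(c,0,6),world(c0,0,6)
    X=(Q-cs)@[np.cos(ys),np.sin(ys)];X0=(Q0-cs)@[np.cos(ys),np.sin(ys)];Y=(Q-cs)@[-np.sin(ys),np.cos(ys)];Y0=(Q0-cs)@[-np.sin(ys),np.cos(ys)]
    print("toe",X.max(),X0.max(),"Y range forefoot",Y[X>120].max(),Y0[X0>120].max(),Y[X>120].min(),Y0[X0>120].min())
E
```

```text
front top edge (exp 35) [([33.99], 89, 163), ([34.41], 90, 197), ([34.4], 89, 197), ([34.23], 92, 197), ([34.26], 94, 198)]
right top edge (exp -34) [([-33.88], 8, 85), ([-33.47], 12, 85), ([-33.81], 8, 85), ([-33.59], 8, 83)]
left: side/top [([33.55], 85, 41), ([33.86], 85, 40), ([33.65], 84, 39), ([32.59], 88, 69)]
sole left bottom edge now z0 (exp 34) [([34.86], 40, 14), ([34.36], 40, 10), ([34.87], 41, 12)]
sole left before [([34.01], 187, 21), ([33.98], 190, 19), ([33.96], 188, 17)]
sole back z0 now/bef ([-36.44], 11, 42) ([-34.97], 16, 181)
toe 265.1733434057178 265.1520261246996 Y range forefoot 53.727400360648524 53.727400360648524 -55.47386865523667 -55.456991458225566
```

Run:
```python
from h import *
p=np.load("pics/top3.npz")["p"]
def chk(n,c,yaw,z):
    L,W,h,par=DIM[n]
    print(n,"front",[edge(p,c,yaw,z,'x',a,L/2,half=5,span=2)[0] for a in(-W*.3,-W*.1,W*.1,W*.3)],"left",[edge(p,c,yaw,z,'y',a,W/2,half=5,span=2)[0] for a in(L/2-par*.7,L/2-par*.45,L/2-par*.2)],"right",[edge(p,c,yaw,z,'y',a,-W/2,half=5,span=2)[0] for a in(L/2-par*.7,L/2-par*.45,L/2-par*.2)],"back",[edge(p,c,yaw,z,'x',0,-L/2,half=5,span=2)[0]])
chk("dress_heel",(419.1,173.4),np.radians(-6.2),36)
chk("child_heel",off((405.5,296.9),np.radians(40),-.3),np.radians(40),14)
chk("boot_top",(431.03,-146.5),np.radians(12.9),10)
chk("dress_top",(397.4,-320.5),np.radians(5.1),10)
chk("dress_sole",(608.2,-2.66),np.radians(0.27),6)
chk("child_sole",(575.1,302.5),np.radians(10.9),6)
```

```text
dress_heel front [[24.8], [25.21], [24.76], [24.82]] left [[25.95], [25.89], [26.12]] right [[-26.09], [-26.36], [-26.48]] back [[-24.94]]
child_heel front [[17.7], [17.99], [17.85], [17.71]] left [[19.06], [19.07], [19.04]] right [[-20.68], [-20.59], [-20.47]] back [[-19.25]]
boot_top front [[35.26], [35.35], [35.15], [35.28]] left [[34.83], [34.82], [34.71]] right [[-33.94], [-33.92], [-33.91]] back [[-35.59]]
dress_top front [[25.26], [25.54], [25.78], [25.32]] left [[27.52], [27.31], [27.26]] right [[-25.87], [-25.75], [-25.76]] back [[-25.26]]
dress_sole front [[21.08, 29.34], [20.83, 29.2], [20.66, 29.09], [21.21, 29.51]] left [[26.59], [26.58], [26.23]] right [[-26.6], [-26.74], [-27.09]] back [[-26.26]]
child_sole front [[14.38], [14.07, 22.45], [14.29], [14.33, 22.74]] left [[19.24], [19.15], [19.06]] right [[-20.15], [-20.2], [-20.23]] back [[-19.21]]
```

Run:
```python
from h import *
rad=np.radians
yaw=rad(-6.3); fl=pick((419.0,173.4),yaw,52,6,5,clear=80,force=25)
if r.current_width()<48: raise SystemExit("missed")
ys=rad(0.1); place((608.3,-2.66),ys,52,6,6,5,fl,clear=80)
yaw=rad(40); c=off((405.5,296.9),yaw,-.4)
fl=pick(c,yaw,38,5,3,clear=70,force=20)
if r.current_width()<34: raise SystemExit("missed")
ys=rad(10.9); cs=off((575.11,302.55),ys,.1)
place(cs,ys,38,5,6,3,fl,clear=60)
```

```text
pick: hit False width 51.93 tcp [425.1 172.7 -22.5] t 38.8
carry width 52.21
place: hit True tcp [614.7  -2.8 -16.7] want [614.3  -2.6] -16.7 f [0.8 0.  3.2]
t 42.9
pick: hit False width 37.56 tcp [409.2 300.  -24.5] t 46.0
carry width 38.06
place: hit True tcp [580.5 303.6 -18.8] want [580.1 303.5] -18.7 f [-0.2 -0.1  3.2]
t 49.3
```

```bash
cat >> h.py <<'E'
def chk(p,n,c,yaw,z,ch=0):
    L,W,h,par=DIM[n]
    print(n,"front",[edge(p,c,yaw,z,'x',a,L/2,half=4,span=2,chn=ch)[0] for a in(-W*.3,-W*.1,W*.1,W*.3)],"left",[edge(p,c,yaw,z,'y',a,W/2,half=4,span=2,chn=ch)[0] for a in(L/2-par*.7,L/2-par*.45,L/2-par*.2)],"right",[edge(p,c,yaw,z,'y',a,-W/2,half=4,span=2,chn=ch)[0] for a in(L/2-par*.7,L/2-par*.45,L/2-par*.2)],"back",[edge(p,c,yaw,z,'x',0,-L/2,half=4,span=2,chn=ch)[0]])
E
python3 - <<'E'
from h import *
rad=np.radians
r.move_joints(HOME)
p,d=r.camera("top"); np.savez("pics/top4.npz",p=p,d=d); q,_=r.camera("scene"); print(r.current_time_s())
chk(p,"dress_heel",(608.3,-2.66),rad(.1),42)
cs=off((575.11,302.55),rad(10.9),.1); chk(p,"child_heel",cs,rad(10.9),20)
im=[]
for c,z in(((608,-3),42),(cs,20)):
    u,v=proj([*c,z])[0].astype(int); im.append(cv2.resize(p[v-30:v+30,u-30:u+30,::-1],(400,400),interpolation=cv2.INTER_CUBIC))
cv2.imwrite("pics/crop4.png",np.hstack(im)); cv2.imwrite("pics/s9.png",cv2.resize(q[80:330,200:512,::-1],(749,600),interpolation=cv2.INTER_CUBIC))
E
```

```text
51.0667
dress_heel front [[24.93], [24.49], [24.59], [24.44]] left [[25.75], [25.94], [25.97]] right [[-26.12], [-26.05], [-25.88]] back [[-24.49]]
child_heel front [[16.33], [16.1], [16.09], [18.2]] left [[19.2], [19.11], [19.22]] right [[-19.89], [-19.67], [-20.1]] back [[-18.69]]
```

View pics/crop4.png

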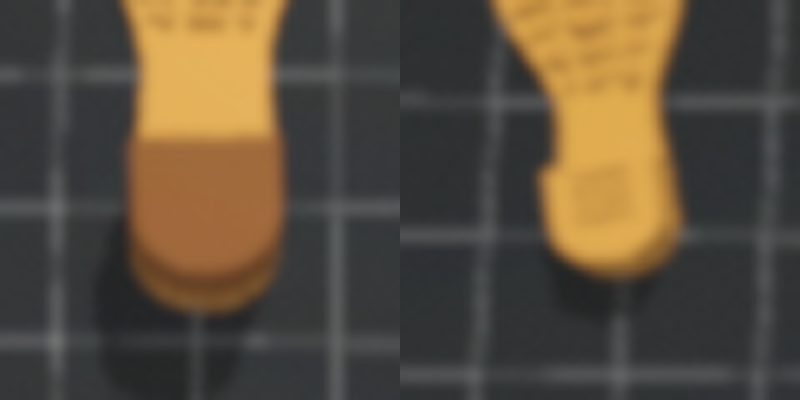

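View pics/s9.png

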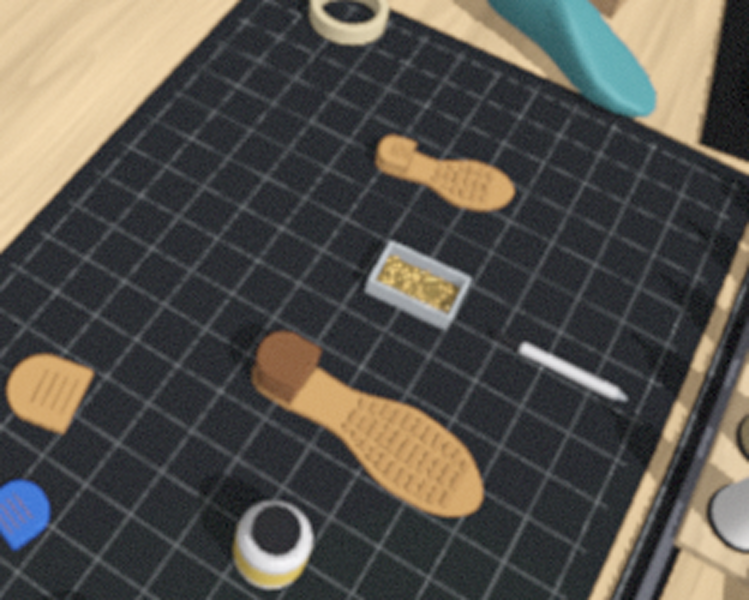

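Run:
```python
from h import *
rad=np.radians
yaw=rad(12.9); fl=pick((431.05,-146.3),yaw,68,5,2.5,clear=110,force=20)
if r.current_width()<60: raise SystemExit("missed")
ys=rad(-10.2); cs=off((609.92,-326.29),ys,-.2); place(cs,ys,68,5,30,2.5,fl,clear=70)
yaw=rad(5.1); fl=pick((397.4,-320.2),yaw,52,6,2.5,clear=110,force=15)
if r.current_width()<48: raise SystemExit("missed")
ys=rad(0.1); place((607.9,-2.66),ys,52,6,42,2.5,fl,clear=70)
r.move_joints(HOME)
p,d=r.camera("top"); np.savez("pics/top5.npz",p=p,d=d); q,_=r.camera("scene"); print(r.current_time_s())
chk(p,"boot_top",cs,rad(-10.2),40); chk(p,"dress_top",(607.9,-2.66),rad(.1),52)
im=[]
for c,z in(((608,-3),42),(cs,30)):
    u,v=proj([*c,z])[0].astype(int); im.append(cv2.resize(p[v-35:v+35,u-35:u+35,::-1],(400,400),interpolation=cv2.INTER_CUBIC))
cv2.imwrite("pics/crop5.png",np.hstack(im)); cv2.imwrite("pics/s10.png",cv2.resize(q[80:384,170:490,::-1],(632,600),interpolation=cv2.INTER_CUBIC))
```

```text
pick: hit False width 67.98 tcp [ 436.1 -145.3  -25.1] t 55.9
carry width 68.01
place: hit True tcp [ 615.  -327.4    4.7] want [ 614.6 -327.1] 4.8 f [0.4 0.8 3.3]
t 60.0
pick: hit False width 51.81 tcp [ 403.5 -319.8  -25. ] t 62.9
carry width 51.87
place: hit True tcp [614.3  -2.7  16.6] want [613.9  -2.6] 16.8 f [ 0.8 -0.4  2.6]
t 67.4
69.8
boot_top front [[34.78], [32.11], [31.89], [34.09]] left [[34.5], [34.31], [33.71]] right [[-34.21], [-34.06], [-34.24]] back [[-35.53]]
dress_top front [[22.33], [23.19], [23.14], [22.81]] left [[26.09], [26.17], [26.18]] right [[-26.23], [-26.22], [-26.23]] back [[-25.39]]
```

View pics/crop5.png

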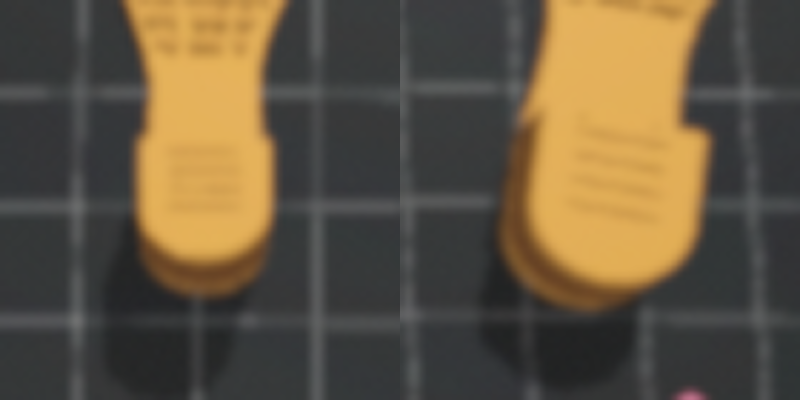

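View pics/s10.png

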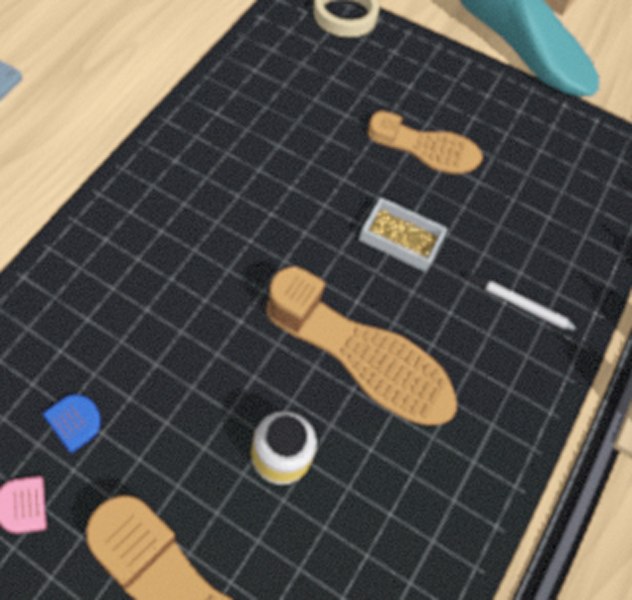

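Run:
```python
from h import *
q,_=r.camera("scene"); p=np.load("pics/top5.npz"); p0=np.load("pics/top0.npz")
d=np.abs(p["p"].astype(int)-p0["p"]).max(2)
for n,(u,v) in dict(tin=(492,168),tray=(281,182)).items(): u,v=int(u*.64),int(v*.64); print(n,np.percentile(d[v-20:v+20,u-15:u+15],99))
C=cloud(p["d"])
for n,c,z in(("boot",(610,-326),40),("dress",(608,-3),52),("child",(575,302),20)):
    u,v=proj([*c,z])[0].astype(int); w=C[v-5:v+6,u-5:u+6]; zz=w[:,:,2].ravel(); ok=abs(zz-z)<6
    A=np.c_[w.reshape(-1,3)[ok,:2]-c,np.ones(ok.sum())]; s=np.linalg.lstsq(A,zz[ok],rcond=None)[0]; print(n,"z",s[2].round(1),"tilt deg",np.degrees(s[:2]).round(1))
im=[]
for c,z in(((615,-3),25),((615,-326),20),((580,302),10)):
    u,v=proj([*c,z],"scene")[0].astype(int); print(u,v); v=min(v,383-30);im.append(cv2.resize(q[v-30:v+30,u-30:u+30,::-1],(266,400),interpolation=cv2.INTER_CUBIC) if False else cv2.resize(q[v-30:v+30,u-20:u+20,::-1],(266,400),interpolation=cv2.INTER_CUBIC))
cv2.imwrite("pics/s11.png",np.hstack(im))
```

```text
tin 2.0
tray 1.009999999999991
boot z 39.5 tilt deg [-2.4  1.7]
dress z 51.4 tilt deg [-1.8  2.5]
child z 19.8 tilt deg [ 1.7 -0.6]
318 233
234 353
364 145
```

View pics/s11.png

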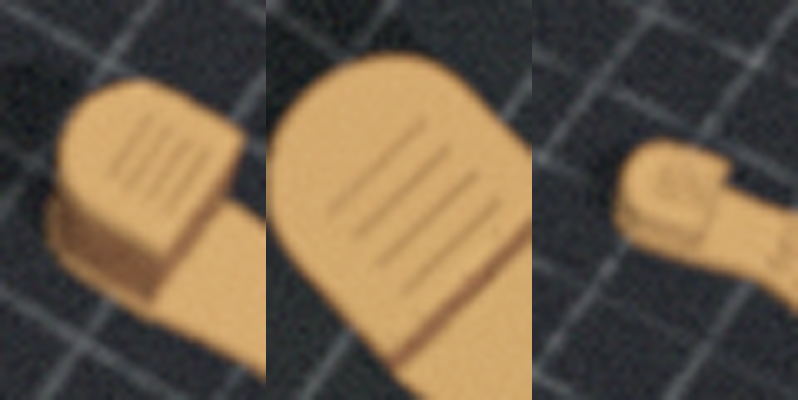

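Run:
```python
from h import *
p=np.load("pics/top5.npz")["p"]; p0=np.load("pics/top0.npz")["p"]
for n,c,y,D in(("boot_sole",(609.9,-326.3),-10.2,150),("dress_sole",(608.2,-2.7),.2,130),("child_sole",(575.1,302.5),10.9,80)):
    a=np.radians(y); o=[]
    for im in(p0,p):
        Q=world(contour_near(im,proj([*off(c,a,D),6])[0]),0,6)-np.array(c)
        X=Q@[np.cos(a),np.sin(a)];Y=Q@[-np.sin(a),np.cos(a)]; w=X>.6*X.max(); w2=(X>DIM[n][0]/2+8)&(X<DIM[n][0]/2+16)
        o.append(np.round([X.max(),Y[w].max(),Y[w].min(),Y[w2].max(),Y[w2].min(),X.min()],2))
    print(n,o[0],o[1])
q,_=r.camera("scene"); im=q[:,:,::-1].copy(); im=cv2.resize(im,None,fx=8,fy=8,interpolation=cv2.INTER_CUBIC)
def dout(n):
    L,W,h,par=DIM[n]; t=np.linspace(0,np.pi,25); b=L-par   # rough elliptical back, guide only
    return np.r_[[[L/2,-W/2]],np.c_[L/2-par-b*np.sin(t),-W/2*np.cos(t)],[[L/2,W/2]]]
c,a=(608.1,-2.66),np.radians(.15)
for z,col in((6,(0,255,0)),(42,(255,0,0)),(52,(0,0,255))):
    P=[np.r_[off(c,a,*t),z] for t in dout("dress_heel")]
    uv=((proj(P,"scene")+.5)*8).astype(int); cv2.polylines(im,[uv.reshape(-1,1,2)],True,col,1)
cv2.imwrite("pics/s12.png",im[196*8:268*8,290*8:365*8][:600,:600])
```

```text
boot_sole [265.37  53.74 -55.44  32.62 -33.93 -35.52] [265.37  53.74 -55.42  31.84 -45.73 -24.75]
dress_sole [219.99  39.91 -46.18  25.   -25.7  -25.62] [219.69  39.91 -46.18  27.69 -28.11 -12.65]
child_sole [136.8   32.86 -32.56  17.62 -18.65 -18.63] [136.85  32.86 -32.6   17.91 -18.61 -15.39]
```

View pics/s12.png

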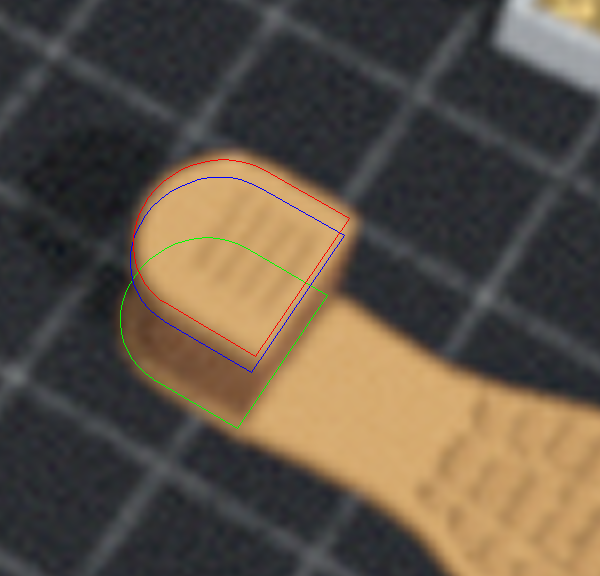

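Run:
```python
from h import *
p=np.load("pics/top4.npz")["p"];p0=np.load("pics/top0.npz")["p"]
for nm,im in(("heel",p),("before",p0)):
    g,v=prof(im,(608.1,-2.66),np.radians(.15),6,'x',0,(-38,-14),span=3)
    print(nm); print([(float(a),*b.astype(int)) for a,b in zip(g[::4],v[::4])])
p3=np.load("pics/top3.npz")["p"]; c=off((609.92,-326.29),np.radians(-10.2),.0)
g,v=prof(p3,c,np.radians(-10.2),6,'x',0,(-48,-24),span=3); print("boot",[(float(a),*b.astype(int)) for a,b in zip(g[::4],v[::4])])
```

```text
heel
[(-38.0, np.int64(10), np.int64(11), np.int64(11)), (-37.0, np.int64(10), np.int64(10), np.int64(10)), (-36.0, np.int64(8), np.int64(9), np.int64(9)), (-35.0, np.int64(7), np.int64(8), np.int64(8)), (-34.0, np.int64(6), np.int64(7), np.int64(7)), (-33.0, np.int64(6), np.int64(6), np.int64(7)), (-32.0, np.int64(7), np.int64(7), np.int64(7)), (-31.0, np.int64(8), np.int64(7), np.int64(7)), (-30.0, np.int64(12), np.int64(9), np.int64(7)), (-29.0, np.int64(18), np.int64(11), np.int64(7)), (-28.0, np.int64(24), np.int64(13), np.int64(7)), (-27.0, np.int64(33), np.int64(16), np.int64(6)), (-26.0, np.int64(39), np.int64(19), np.int64(6)), (-25.0, np.int64(44), np.int64(20), np.int64(6)), (-24.0, np.int64(45), np.int64(20), np.int64(5)), (-23.0, np.int64(44), np.int64(18), np.int64(5)), (-22.0, np.int64(42), np.int64(17), np.int64(4)), (-21.0, np.int64(39), np.int64(15), np.int64(4)), (-20.0, np.int64(36), np.int64(14), np.int64(3)), (-19.0, np.int64(34), np.int64(13), np.int64(3)), (-18.0, np.int64(35), np.int64(13), np.int64(3)), (-17.0, np.int64(37), np.int64(14), np.int64(3)), (-16.
[... 1838 characters left out ...]
 (-38.0, np.int64(28), np.int64(15), np.int64(6)), (-37.0, np.int64(35), np.int64(17), np.int64(6)), (-36.0, np.int64(41), np.int64(19), np.int64(5)), (-35.0, np.int64(43), np.int64(19), np.int64(5)), (-34.0, np.int64(44), np.int64(19), np.int64(4)), (-33.0, np.int64(42), np.int64(17), np.int64(4)), (-32.0, np.int64(39), np.int64(16), np.int64(3)), (-31.0, np.int64(37), np.int64(14), np.int64(3)), (-30.0, np.int64(36), np.int64(13), np.int64(3)), (-29.0, np.int64(37), np.int64(13), np.int64(3)), (-28.0, np.int64(40), np.int64(14), np.int64(4)), (-27.0, np.int64(47), np.int64(17), np.int64(4)), (-26.0, np.int64(54), np.int64(19), np.int64(5)), (-25.0, np.int64(62), np.int64(22), np.int64(6))]
```

Run:
```python
from h import *
print(r.current_time_s(),r.current_width()); print(r.finish_job())
```

```text
69.9 62.08576778956944
the job is handed in; nothing more can be done
None
```

I set all three heels on their outsoles and capped the boot and dress heels with their own gum-rubber top pieces. I handed the job in at about 70 s, with the gripper open and the arm back at its start pose.

**What went wrong on the way:** my first grasp closed on air above the boot heel. The fingers touch the mat when the reported TCP height is about −28 mm, not 0. I measured that offset by touching the mat and corrected for it. Every later grasp read the right width, and every placing touched down within 0.2 mm of the expected height.

**Last checks:**
- **Side to side:** the boot and dress stacks sit within about 0.3 mm of the seat centres. The child's heel showed no offset on the one side I could measure cleanly.
- **Heights:** the finished tops read 39.5, 51.4 and 19.8 mm, against 40, 52 and 20 mm expected.
- **Tilt:** the depth fit gave 1–3°, which I took to be depth noise because each height matched.
- **Nothing disturbed:** the soles did not shift, and the picture around the cement tin and tack tray is unchanged.

**Less certain:** the lengthwise fit disagrees between checks.
- **Front edges:** the boot and dress heels measured about 0.5 mm short of the scored line.
- **Backs:** there the images hinted at up to 1–2 mm of bare sole. It lies in the heel's shadow, so I could not settle it, and I judged the fit good to about 1 mm.
- **Gum on gum:** the straight edges of the two top pieces and the child's heel could not be measured in the top view. They only looked flush in the side view.

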